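# Roll the drive wheel into its dock

## Task

Roll the black-tyred drive wheel along the bench on its rim, without lifting it, letting it skid or letting it fall flat, between the rails of the wheel dock and over the sill. Then press it gently against the sprung stop with about 10 N, feeling for the stop because it may be set anywhere along the dock, keep that pressure on for about a second, and let go, leaving the wheel standing still between the sill and the stop. Leave the cup, the tape roll and the screwdriver where they are.

Things in the scene. Friction and masses are not known exactly. Their poses are not given: they have to be found in the camera images.
- wheel: Drive wheel, smooth black tyre, aluminium faces: cylinder 80 mm across, 28 mm wide, 0.26 to 0.46 kg, on its rim 170 to 210 mm short of the dock's origin, within 6 mm and 0.06 rad of in line. Origin at the hub, 40 mm up; y is the level axle; +x is ahead, toward the dock, at the start. Pushed slowly from behind at hub height it rolls with slight resistance (friction about 0.4). Tipped sideways 0.3 rad, it falls.
- wheel_rib (a point): Outer end of the dark index rib on the wheel's faces, 32 mm from the hub along the wheel's z axis. It is straight above the hub at the start and goes round as the wheel rolls (1 rad for each 40 mm travelled).
- dock: Wheel dock, fixed to the bench. Origin on the bench midway between the rails, +x the way the wheel rolls in, z up. Two aluminium rails 14 mm high, inner faces 36 mm apart, from x = -95 to 130 mm. Above the rails the space behind the wheel is free for fingers. The wheel is home when pressed on the stop with 4 to 13 N (bench friction can take 4 N of the push); over 20 N damages the dock.
- dock_mouth (a point): Middle of the dock's open front on the bench, at dock x = -135 mm, where the flared mouth begins, about 68 mm wide; it narrows to the rails' 36 mm within 40 mm.
- dock_sill (a point): Crest of the low steel sill across the way between the rails, at dock x = -45 mm, 2 mm high: a ramp rises to it from x = -61 mm, and behind it is a step down to the bench at x = -42 mm. The wheel rolls up and drops off; beyond it the hub stands more than -32 mm along dock x.
- dock_back (a point): Middle of the fixed end block's face, dock x = 130 mm, 40 mm up. Before it the adjustable stop is clamped: a 26 mm square rubber pad, centre 40 mm up. Its face lies anywhere from dock x = 26 to 86 mm, not measured: feel for it (the hub is then at x = -14 to 46 mm). The pad is sprung: it yields 1 mm per 3 N (10 N is 3.3 mm) and goes solid at 10 mm.
- coffee_cup: Patterned coffee cup, 78 mm across, 68 mm high, on the bench beside the dock, on its +y side. Origin at the centre of its underside. To be left alone.
- tape_roll: Roll of masking tape lying flat, 100 mm across, 25 mm high, beside the wheel's way on the dock's +y side. Origin at the centre of its underside. To be left alone.
- screwdriver: Screwdriver lying flat, 148 mm long, 27 mm thick, on the dock's -y side. Origin under its middle. To be left alone.
There are look-alikes about, which are no part of the job. Of the things that look like the wheel, take the one that is farthest to the robot's right at the start.

How it is judged:
By the outcome, as a careful person would: the job done as asked, in the order asked, and still so for the second after the job is handed in, with the robot touching nothing.
It also fails if it takes over 70 s, if anything falls off the work surface, if the arm or the gripper's body presses on something with over 40 N, if the wrist force passes 120 N, or if a joint passes its speed limit or range.

## Robot

A 6-joint arm with a two-finger parallel gripper is mounted at the origin on a cart in front of the work surface, level with it; the furniture and walls round the work are solid. World frame = base frame: x ahead of the robot, y to its left, z up, the work surface at z = 0. Lengths are in m, angles in rad, forces in N, time in s.
With the tool pointing down it reaches from about 0.25 to 0.775 m from the base axis. Payload 4 kg.
Tool frame: the origin (TCP) lies on the centre line of the jaws, within the pads' length; the fingertips stand 17 mm ahead of it and the grasp point (between the pads) lies 2 mm behind it; z points along the fingers, y is the line along which they close (so a half turn about z gives the same grasp; the last joint's range is limited). The gripper opens to 94 mm and grips with 3 to 60 N. Pads are 16 mm wide; open, the fingers measure 119 mm over their backs; the gripper's body (75 mm by 177 mm) begins 78 mm behind the grasp point.
Start: joints at [-1.379, 0.087, 1.371, -0, 1.684, -0.103], TCP at [0.16, -0.526, 0.201] pointing down, gripper open.
Joint ranges: [-3.1, 3.1], [-0.76, 2.03], [0.27, 2.55], [-1.08, 4.22], [0.17, 2.65], [-2.57, 2.57]. Speed limits (rad/s): [2.79, 2.79, 3.14, 3.14, 3.14, 3.14].

## Interface

Orientations are given as [roll, pitch, yaw] about the fixed x, y, z axes, in that order (R = Rz(yaw) Ry(pitch) Rx(roll)).
In Python, from bench import robot gives the robot as it stands.
- The arm moves only by the tool servo_tool, never from a script. Its argument "plan" is a list of rows, each a list of 7 numbers: the shift along the tool's x, y, z normalised to -1 to 1, where 1 is 0.1 m, then the turn, a rotation vector about the tool's x, y, z normalised to -1 to 1, where 1 is pi/2 rad, then the finger opening in mm, from 0 to 94. In form: [[x, y, z, ax, ay, az, gripper], ...]. A call has 1 to 12 rows; each row is the pose to reach, as a shift and turn from the pose commanded when the call began, along the tool's axes at that moment; what a row does not reach only later rows make up. A row lasts 1/12 s, in which the tool goes at most 41.7 mm and 7.16 degrees, less where a joint would pass 70% of its speed; a pose out of reach is approached as far as the arm can. A call with a number of a shift or a turn outside -1 to 1 is refused whole. A call with a gripper value outside its range is refused whole. The fingers move at their own pace and stop on an object; the grip force is fixed at half the most. Time passes only in rows, so rows that repeat a pose let the fingers close. It gives the time, the measured TCP pose, the force, the opening and the grip force at its end, in the units of the state.
- robot.get_obs(): the state, without advancing time (a new reading comes with each control period).
- robot.snapshot(name): name is "side" or "top" or "wrist"; returns the picture (480x640x3 uint8, red, green, blue); there is no depth.
- robot.camera_params(name): a dict with "camera_matrix" (3x3 intrinsics, pixels), "distortion" ([k1, k2, p1, p2, k3] as OpenCV has them; the pictures are not rectified), "rvec" (rotation vector, rad) and "tvec" (3), from world to camera coordinates, as OpenCV has them; the wrist camera has in their place "tool_from_camera" (4x4, takes a point from camera to tool coordinates, whose origin is the TCP and whose axes are the flange's). Camera axes: x right, y down, z forward; pixel columns grow to the right and rows downward; lengths in m; the calibration is good to about 2 mm. A picture is of the moment at which its call begins: read the wrist's pose just before it. camera_params takes no time and is no camera call.
- robot.close_job(): hands the job in; it is judged then, once.
Trained networks look in the newest picture that a camera, given by its name, has taken for a name from the list of things; names that differ only in an ending like _2 or _b are one class to them, and where a whole thing is asked for, a point or a joint stands for the part that bears it (a point fixed in the world has none). Each returns a list of dicts, best first, with "conf" (0 to 1); they miss things now and then, are a little off and sometimes report something else, mostly with a low value. They report only what shows in the picture. A call takes as long as a camera call. They do not tell look-alikes from the thing itself.
- robot.find_in(thing, camera): "extent" ([centre column, centre row, width, height] in pixels, round what is visible of it).
The state is a dict: "time": time; "joint_positions": joint angles; "qvel": joint speeds; "joint_torque": joint torques, N m; "tool_pos": TCP position; "ee_rot": TCP orientation; "wrist_force": force on the tool from outside, world axes, zero at the start; "wrist_torque": the same for the moment, N m; "width": finger opening in m; "finger_force": force on a finger pad.
Only numpy, scipy, OpenCV 4.12 (cv2) and the standard library are available. Lean on these libraries where they do the work, as an engineer would, in place of code of your own. Each camera call takes 0.05 s, during which the arm holds its last target. There are 200 camera calls.

## Working session

There is one attempt and no reset: what is moved stays moved. The work goes in short steps, Python scripts to look and compute and a tool call to move; the robot and the scene stay as the last step left them, time stands still between calls to the robot, and variables do not carry over. Pictures are saved under pics/ and viewed, at most 10 in all, crops included, and the job is handed in when it is done.

Besides the shell and the picture viewer there is one more tool, called as name([rows], argument=value, ...), one row to a line, values as JSON. servo_tool: Moves the arm, as the interface text tells. Scaled input: -1 to 1 covers 0.1 m each way for a shift and pi/2 rad each way for a turn. Its arguments: {"type":"object","properties":{"plan":{"type":"array","items":{"type":"array","items":{"type":"number"}}}},"required":["plan"]}

```bash
mkdir -p pics; ls; cat > h.py <<'E'
import numpy as np, cv2
from bench import robot
def ray(cam,px):
    p=robot.camera_params(cam); K=np.array(p["camera_matrix"]);D=np.array(p["distortion"])
    n=cv2.undistortPoints(np.array([[px]],float),K,D)[0,0]; d=np.array([n[0],n[1],1.])
    R=cv2.Rodrigues(np.array(p["rvec"],float))[0]; t=np.array(p["tvec"],float).ravel()
    return -R.T@t, R.T@d
def at(cam,px,z):
    o,d=ray(cam,px); return o+d*(z-o[2])/d[2]
def proj(cam,P):
    p=robot.camera_params(cam)
    return cv2.projectPoints(np.array(P,float).reshape(-1,3),np.array(p["rvec"],float),np.array(p["tvec"],float),np.array(p["camera_matrix"]),np.array(p["distortion"]))[0].reshape(-1,2)
E
python3 - <<'E'
from h import *
o=robot.get_obs(); print(o)
for c in("top","side"):
    im=robot.snapshot(c); cv2.imwrite(f"pics/{c}0.png",im[...,::-1])
    for n in("wheel","wheel_rib","dock","dock_mouth","dock_sill","dock_back","tape_roll","screwdriver","coffee_cup"):
        for r in robot.find_in(n,c)[:4]:
            e=r["extent"]; print(c,n,np.round(r["conf"],2),np.round(e),np.round(at(c,e[:2],0.04 if 'wheel' in n else 0.),3))
E
```

```text
pics
{'time': 0.0, 'joint_positions': array([-1.37911558e+00,  8.79542128e-02,  1.37223045e+00, -3.51722939e-06,
        1.68357670e+00, -1.03088260e-01]), 'qvel': array([ 0.00107855,  0.00074141,  0.00300833, -0.00206027,  0.00052458,
        0.0003131 ]), 'joint_torque': array([-1.07575059e-03, -3.40182424e+01, -3.02428508e+01,  7.15252664e-02,
        3.31208738e-02, -1.71564516e-04]), 'tool_pos': array([ 0.15968161, -0.52574042,  0.20011668]), 'ee_rot': array([-3.13943511e+00, -2.19694423e-04,  2.94768373e-01]), 'wrist_force': array([-0.92452207,  0.65502486, -0.41299717]), 'wrist_torque': array([-0.01954997, -0.0027176 ,  0.00112572]), 'finger_force': 0.0, 'width': 0.09388165436985962}
top wheel 0.9 [241. 279.  33.  35.] [0.5   0.276 0.04 ]
top wheel 0.73 [204. 208.  38.  22.] [0.656 0.361 0.04 ]
top wheel 0.64 [286. 245.  36.  20.] [0.575 0.182 0.04 ]
top wheel_rib 0.97 [204. 205.  38.  19.] [0.662 0.361 0.04 ]
top wheel_rib 0.67 [287. 243.  36.  23.] [0.58  0.178 0.04 ]
top wheel_rib 0.61 [240. 279.  27.  39.] [0.5   0.278 0.04 ]
top dock 0.64 [384. 264. 150.  63.] [ 0.536 -0.
[... 570 characters left out ...]

side wheel_rib 0.87 [277. 394.  23.  57.] [0.66  0.369 0.04 ]
side wheel_rib 0.57 [304. 286.  16.  44.] [0.574 0.187 0.04 ]
side dock 0.89 [305. 202.  39. 130.] [ 0.524 -0.037 -0.   ]
side dock_mouth 0.97 [303. 201.  42. 129.] [ 0.528 -0.042  0.   ]
side dock_sill 0.95 [302. 204.  42. 129.] [ 0.532 -0.034  0.   ]
side dock_back 0.6 [302. 204.  42. 127.] [ 0.531 -0.035  0.   ]
side tape_roll 0.82 [239. 260.  51.  48.] [0.688 0.08  0.   ]
side tape_roll 0.32 [304. 204.  40. 129.] [ 0.526 -0.032  0.   ]
side screwdriver 0.97 [344. 214.  18.  57.] [0.447 0.013 0.   ]
side screwdriver 0.56 [239. 261.  51.  49.] [0.688 0.081 0.   ]
side coffee_cup 0.66 [252. 192.  36.  45.] [ 0.636 -0.095  0.   ]
```

View pics/top0.png

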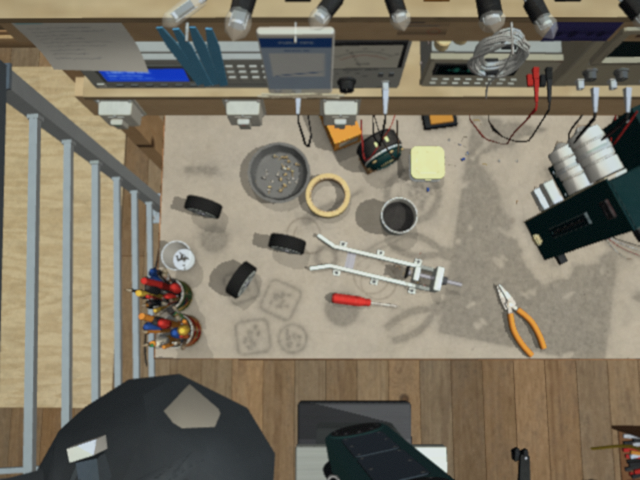

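```bash
python3 - <<'E'
import cv2
i=cv2.imread("pics/top0.png")[190:330,230:480]; cv2.imwrite("pics/tc.png",cv2.resize(i,None,fx=3.2,fy=3.2,interpolation=3))
i=cv2.imread("pics/side0.png")[120:420,200:420]; cv2.imwrite("pics/sc.png",cv2.resize(i,None,fx=2,fy=2,interpolation=3))
E
```

```text
(no output)
```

View pics/tc.png

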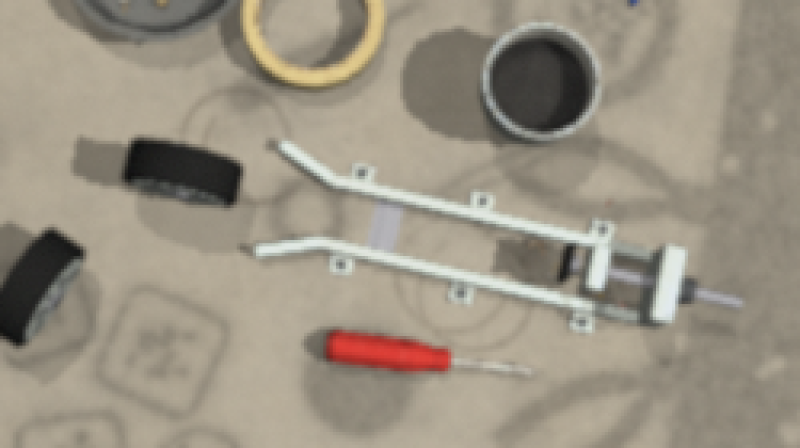

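View pics/sc.png

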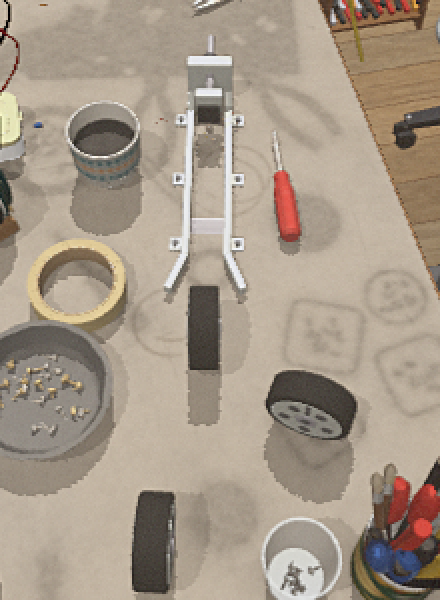

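The three wheel look-alikes in the top view are at (204,207), (241,279) and (286,245). The one at (286,245) is farthest to the robot's right (lowest y) and is lined up with the dock mouth, so I take that one. The dock runs from its mouth at about (315,253) to the end block at (437,277).

```bash
python3 - <<'E'
from h import *
T=lambda x,y:(230+x/3.2,190+y/3.2); S=lambda x,y:(200+x/2,120+y/2)
for nm,cam,f,z,pts in [("top rails",'top',T,.014,[(338,184),(600,243),(322,243),(600,308)]),("top sill",'top',T,.001,[(386,226)]),
 ("side rails",'side',S,.014,[(183,243),(188,130),(231,243),(229,130)]),("side sill",'side',S,.001,[(207,227)]),
 ("side wheel top",'side',S,.08,[(203,300)])]:
    print(nm,[np.round(at(cam,f(*p),z)[:2],3) for p in pts])
p=robot.camera_params("wrist"); print(np.round(p["tool_from_camera"],3).tolist(), np.round(p["camera_matrix"]).tolist())
E
```

```text
top rails [array([0.573, 0.073]), array([ 0.532, -0.106]), array([0.532, 0.084]), array([ 0.487, -0.105])]
top sill [array([0.545, 0.039])]
side rails [array([0.575, 0.067]), array([ 0.54 , -0.081]), array([0.526, 0.078]), array([ 0.494, -0.071])]
side sill [array([0.545, 0.044])]
side wheel top [array([0.575, 0.173])]
[[-0.001, -0.968, -0.25, 0.072], [1.0, -0.0, -0.001, -0.001], [0.001, -0.25, 0.968, -0.182], [0.0, 0.0, 0.0, 1.0]] [[395.0, 0.0, 321.0], [0.0, 395.0, 239.0], [0.0, 0.0, 1.0]]
```

servo_tool([
  [0.3,-0.29,0,0,0,0,94],
  [0.6,-0.58,0,0,0,0,94],
  [0.9,-0.87,0,0,0,0,94],
])

```text
time: 1.25
tool_pos: [0.2207, -0.416, 0.2008]
ee_rot: [-3.141, -0.0, 0.293]
wrist_force: [0.8, -0.4, 1.5]
width: 0.0941
finger_force: 0.0
```

servo_tool([
  [0.3,-0.29,0,0,0,0,60],
  [0.6,-0.58,0,0,0,0,60],
  [0.9,-0.87,0,0,0,0,60],
])

```text
time: 1.5
tool_pos: [0.2818, -0.3061, 0.2014]
ee_rot: [3.141, -0.0, 0.294]
wrist_force: [0.6, -0.5, 0.4]
width: 0.0771
finger_force: 0.0
```

servo_tool([
  [0.3,-0.29,0,0,0,0,3],
  [0.6,-0.58,0,0,0,0,3],
  [0.9,-0.87,0,0,0,0,3],
])

```text
time: 1.75
tool_pos: [0.3425, -0.1968, 0.2017]
ee_rot: [3.14, -0.001, 0.294]
wrist_force: [1.6, -0.3, 0.4]
width: 0.0574
finger_force: 0.0
```

servo_tool([
  [0.3,-0.29,0,0,0,0,3],
  [0.6,-0.58,0,0,0,0,3],
  [0.9,-0.87,0,0,0,0,3],
])

```text
time: 2.0
tool_pos: [0.4034, -0.0873, 0.2017]
ee_rot: [3.14, -0.001, 0.295]
wrist_force: [-0.1, -0.1, -0.4]
width: 0.0372
finger_force: 0.0
```

servo_tool([
  [0.3,-0.29,0,0,0,0,3],
  [0.6,-0.58,0,0,0,0,3],
  [0.9,-0.87,0,0,0,0,3],
])

```text
time: 2.25
tool_pos: [0.4642, 0.0221, 0.2016]
ee_rot: [3.141, -0.001, 0.295]
wrist_force: [0.1, -0.6, 1.2]
width: 0.0169
finger_force: 0.0
```

servo_tool([
  [0.3,-0.29,0,0,0,0,3],
  [0.6,-0.58,0,0,0,0,3],
  [0.9,-0.87,0,0,0,0,3],
])

```text
time: 2.5
tool_pos: [0.5249, 0.1314, 0.2014]
ee_rot: [3.141, -0.001, 0.295]
wrist_force: [0.7, -0.9, 0.2]
width: 0.0036
finger_force: 0.0
```

servo_tool([
  [0.3,-0.29,0,0,0,-0.07,3],
  [0.6,-0.58,0,0,0,-0.14,3],
  [0.9,-0.87,0,0,0,-0.21,3],
  [0.9,-0.87,0,0,0,-0.28,3],
  [0.9,-0.87,0,0,0,-0.35,3],
  [0.9,-0.87,0,0,0,-0.42,3],
  [0.9,-0.87,0,0,0,-0.49,3],
  [0.9,-0.87,0,0,0,-0.56,3],
  [0.9,-0.87,0,0,0,-0.62,3],
  [0.9,-0.87,0,0,0,-0.667,3],
  [0.9,-0.87,0,0,0,-0.667,3],
])

```text
time: 3.42
tool_pos: [0.5852, 0.2386, 0.2011]
ee_rot: [-3.141, 0.0, 1.344]
wrist_force: [0.9, 0.3, -0.6]
width: 0.0027
finger_force: 0.0
```

```bash
cat >> h.py <<'E'
from scipy.spatial.transform import Rotation as Ro
def wray(px,obs):
    p=robot.camera_params("wrist"); K=np.array(p["camera_matrix"]);D=np.array(p["distortion"])
    n=cv2.undistortPoints(np.array([[px]],float),K,D)[0,0]
    M=np.eye(4);M[:3,:3]=Ro.from_euler('xyz',obs["ee_rot"]).as_matrix();M[:3,3]=obs["tool_pos"]
    M=M@np.array(p["tool_from_camera"]); return M[:3,3],M[:3,:3]@np.array([n[0],n[1],1.])
def wat(px,z,obs):
    o,d=wray(px,obs); return o+d*(z-o[2])/d[2]
E
python3 - <<'E'
from h import *
o=robot.get_obs(); im=robot.snapshot("wrist"); cv2.imwrite("pics/w1.png",im[...,::-1])
print(o["tool_pos"],o["ee_rot"])
for n in("wheel","dock","dock_sill"): print(n,[(round(r["conf"],2),np.round(r["extent"])) for r in robot.find_in(n,"wrist")])
E
```

```text
[0.5851559  0.23857684 0.20110144] [-3.14141230e+00  2.16862931e-04  1.34370158e+00]
wheel [(0.87, array([327., 284.,  36.,  86.])), (0.73, array([216., 202., 103.,  62.])), (0.55, array([376.,  54.,  54., 107.]))]
dock []
dock_sill []
```

View pics/w1.png

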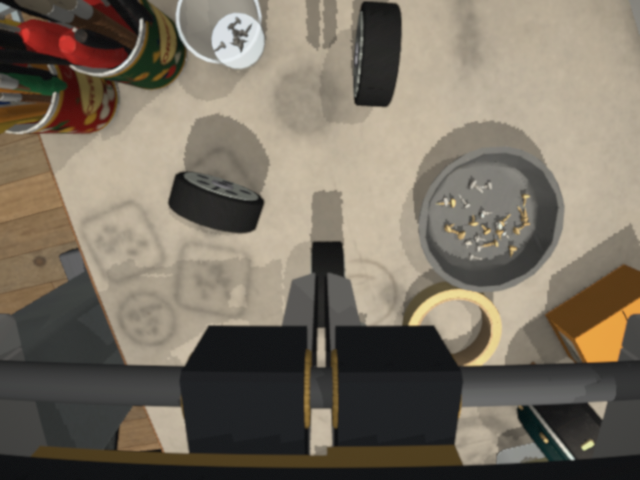

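The wrist camera looks away from the dock at this pose. It shows the wheel's rear edge at about (327,255), just ahead of the fingers. I'll move forward and up to see the wheel and dock together.

servo_tool([
  [-0.35,0,-0.3,0,0,0,3],
  [-0.65,0,-0.65,0,0,0,3],
  [-0.95,0,-1,0,0,0,3],
  [-0.95,0,-1,0,0,0,3],
])

```text
time: 3.95
tool_pos: [0.5645, 0.1434, 0.3077]
ee_rot: [3.132, -0.002, 1.339]
wrist_force: [-0.5, -0.1, 1.2]
width: 0.0028
finger_force: 0.0
```

servo_tool([
  [-0.35,0,0,0,0,0,3],
  [-0.65,0,0,0,0,0,3],
  [-0.95,0,0,0,0,0,3],
  [-0.95,0,0,0,0,0,3],
  [-0.95,0,0,0,0,0,3],
  [-0.95,0,0,0,0,0,3],
])

```text
time: 4.45
tool_pos: [0.5422, 0.0542, 0.3007]
ee_rot: [-3.141, -0.001, 1.342]
wrist_force: [-0.3, 1.6, -0.2]
width: 0.0031
finger_force: 0.0
```

```bash
python3 - <<'E'
from h import *
o=robot.get_obs(); im=robot.snapshot("wrist"); cv2.imwrite("pics/w2.png",im[...,::-1])
print(o["tool_pos"].tolist(),o["ee_rot"].tolist())
import json; json.dump({k:o[k].tolist() for k in("tool_pos","ee_rot")},open("w2.json","w"))
for n in("wheel","dock","dock_sill"): print(n,[(round(r["conf"],2),np.round(r["extent"])) for r in robot.find_in(n,"wrist")])
E
```

```text
[0.5422409960810889, 0.05422404226583261, 0.3006657819305054] [-3.140783193053621, -0.0006549840603935486, 1.3424630680189882]
wheel [(0.79, array([327.,  82.,  32.,  78.])), (0.62, array([233.,  17.,  83.,  35.])), (0.4, array([422., 281.,  71.,  71.]))]
dock [(0.73, array([328., 253.,  72., 225.])), (0.42, array([259., 247.,  25., 112.]))]
dock_sill [(0.59, array([328., 251.,  70., 227.]))]
```

View pics/w2.png

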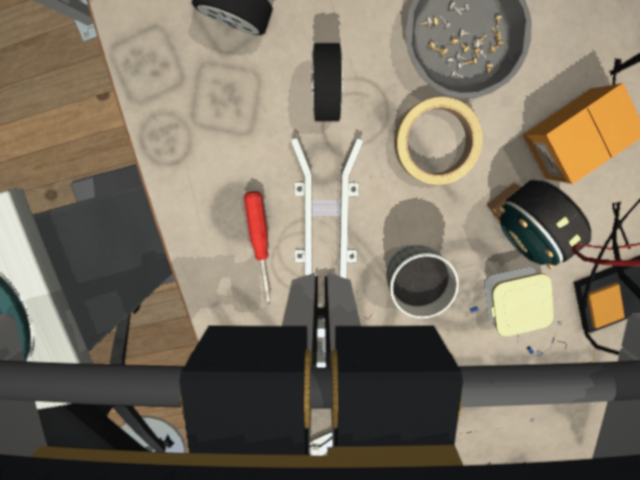

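```bash
python3 - <<'E'
from h import *
import json
o=json.load(open("w2.json")); g=cv2.cvtColor(cv2.imread("pics/w2.png"),cv2.COLOR_BGR2GRAY).astype(int)
for r in (45,60,75,80,90,105,118): print(r,g[r,306:350].tolist())
for r in (190,207,225,265): print(r,g[r,300:356].tolist())
print([ (r,g[r,322]) for r in list(range(38,48))+list(range(114,126))+list(range(194,222))])
E
```

```text
45 [181, 181, 180, 179, 178, 173, 154, 114, 66, 33, 25, 25, 23, 25, 24, 24, 24, 24, 24, 23, 23, 24, 24, 22, 23, 22, 24, 23, 23, 23, 23, 23, 28, 56, 110, 159, 180, 184, 182, 180, 181, 182, 183, 183]
60 [174, 171, 170, 170, 167, 154, 123, 81, 46, 34, 35, 35, 35, 36, 34, 34, 34, 35, 34, 35, 34, 35, 35, 34, 35, 35, 34, 35, 34, 35, 34, 35, 34, 37, 62, 112, 159, 179, 183, 183, 182, 181, 179, 178]
75 [157, 158, 157, 156, 147, 126, 99, 74, 51, 42, 41, 42, 41, 41, 41, 40, 40, 40, 40, 40, 40, 40, 40, 40, 40, 39, 40, 39, 39, 40, 40, 41, 39, 40, 59, 122, 177, 189, 184, 183, 181, 180, 179, 179]
80 [159, 160, 160, 156, 143, 125, 117, 98, 66, 45, 41, 41, 42, 41, 42, 41, 41, 41, 40, 41, 41, 41, 41, 41, 41, 41, 41, 41, 41, 42, 41, 41, 41, 42, 58, 115, 164, 174, 176, 178, 177, 175, 174, 173]
90 [162, 162, 162, 161, 155, 141, 122, 92, 59, 42, 40, 41, 42, 43, 43, 44, 42, 43, 43, 43, 42, 43, 44, 44, 43, 43, 42, 42, 42, 42, 43, 42, 42, 44, 67, 124, 173, 187, 184, 181, 180, 180, 181, 180]
105 [162, 163, 164, 163, 162, 163, 153, 123, 78, 46, 40, 40, 38, 40, 39, 39, 39, 39, 39, 39, 39, 40, 40, 40, 40, 39, 39
[... 1794 characters left out ...]
2, np.int64(119)), (123, np.int64(134)), (124, np.int64(137)), (125, np.int64(136)), (194, np.int64(185)), (195, np.int64(186)), (196, np.int64(187)), (197, np.int64(189)), (198, np.int64(191)), (199, np.int64(194)), (200, np.int64(199)), (201, np.int64(202)), (202, np.int64(202)), (203, np.int64(197)), (204, np.int64(196)), (205, np.int64(197)), (206, np.int64(201)), (207, np.int64(202)), (208, np.int64(203)), (209, np.int64(205)), (210, np.int64(205)), (211, np.int64(203)), (212, np.int64(200)), (213, np.int64(199)), (214, np.int64(201)), (215, np.int64(196)), (216, np.int64(187)), (217, np.int64(184)), (218, np.int64(182)), (219, np.int64(179)), (220, np.int64(174)), (221, np.int64(170))]
```

```bash
python3 - <<'E'
from h import *
import json
o=json.load(open("w2.json"))
L=[wat((310.8,190),.014,o),wat((311,225),.014,o),wat((311.2,265),.014,o)]
R=[wat((341.5,190),.014,o),wat((341,225),.014,o),wat((340.2,265),.014,o)]
C=(np.array(L)+np.array(R))/2
print("gap",np.linalg.norm(np.array(L)-R,axis=1),"C",np.round(C,4).tolist())
d=(C[2]-C[0])[:2]; d/=np.linalg.norm(d); print("d",d,"yaw",np.arctan2(-d[1],-d[0]))
s=[wat((322,200),.0,o)[:2],wat((322,216),.001,o)[:2]]; print("sill edges",s, (s[1]-s[0])@d)
y=np.array([-d[1],d[0]]); O=C[1,:2]+d*((s[0]@d+s[1]@d)/2+.0515-C[1,:2]@d)
print("origin",O)
f=lambda p:((p[:2]-O)@d*1e3,(p[:2]-O)@y*1e3)
for r,c,z in((45,326.7,.055),(60,326.9,.075),(105,327.0,.07),(118,327.05,.035)): print("wheel",r,np.round(f(wat((c,r),z,o)),1))
for r,z in((43,.05),(120.5,.035)): print("ends",np.round(f(wat((327,r),z,o)),1))
print("tip of rails",[np.round(f(wat(p,.014,o)),1) for p in((294,138),(359,138))])
E
```

```text
gap [0.036515   0.03644716 0.03616895] C [[0.5505, 0.0661, 0.014], [0.5408, 0.0246, 0.014], [0.529, -0.025, 0.014]]
d [-0.22949351 -0.97331019] yaw 1.3392390534275374
sill edges [array([0.54249238, 0.05346764]), array([0.5379983 , 0.03411698])] 0.019865556460419063
origin [ 0.53320417 -0.00745969]
wheel 45 [-228.2   -0.8]
wheel 60 [-210.    -0.8]
wheel 105 [-168.2   -0.4]
wheel 118 [-157.3    0.2]
ends [-231.2   -0.5]
ends [-154.6    0.2]
tip of rails [array([-135.8,  -37.6]), array([-136.1,   37.6])]
```

The wrist view shows the wheel at (327,82), the rails centred on column 326 and the sill at rows 200–216. That puts the hub at dock x ≈ -193 mm, y ≈ -0.4 mm, nearly in line. Next I'll go behind the wheel and down to hub height.

servo_tool([
  [0.33,0.02,0.2,0,0,0.002,3],
  [0.67,0.04,0.4,0,0,0.002,3],
  [1,0.052,0.6,0,0,0.002,3],
  [1,0.052,0.6,0,0,0.002,3],
])

```text
time: 4.98
tool_pos: [0.5682, 0.1553, 0.2348]
ee_rot: [-3.132, 0.001, 1.346]
wrist_force: [-1.2, 0.1, -0.8]
width: 0.003
finger_force: 0.0
```

servo_tool([
  [0.33,0,0.2,0,0,0,3],
  [0.67,0,0.4,0,0,0,3],
  [1,0,0.6,0,0,0,3],
  [1,0,0.6,0,0,0,3],
  [1,0,0.6,0,0,0,3],
])

```text
time: 5.4
tool_pos: [0.5916, 0.2485, 0.1785]
ee_rot: [-3.137, 0.003, 1.343]
wrist_force: [0.3, -0.1, 0.8]
width: 0.0029
finger_force: 0.0
```

servo_tool([
  [0.08,0,0.3,0,0,0,3],
  [0.08,0,0.6,0,0,0,3],
  [0.08,0,0.8,0,0,0,3],
  [0.08,0,1,0,0,0,3],
  [0.08,0,1,0,0,0,3],
  [0.08,0,1,0,0,0,3],
  [0.08,0,1,0,0,0,3],
])

```text
time: 5.98
tool_pos: [0.596, 0.2545, 0.084]
ee_rot: [3.138, -0.002, 1.339]
wrist_force: [0.2, 0.3, 0.1]
width: 0.0029
finger_force: 0.0
```

servo_tool([
  [0,-0.01,0.2,0,0,0,3],
  [0,-0.01,0.4,0,0,0,3],
  [0,-0.01,0.41,0,0,0,3],
  [0,-0.01,0.41,0,0,0,3],
  [0,-0.01,0.41,0,0,0,3],
])

```text
time: 6.4
tool_pos: [0.595, 0.2553, 0.0427]
ee_rot: [3.139, -0.002, 1.339]
wrist_force: [-0.7, 0.1, 0.2]
width: 0.0031
finger_force: 0.0
```

servo_tool([
  [-0.05,0,0,0,0,0,3],
  [-0.1,0,0,0,0,0,3],
  [-0.13,0,0,0,0,0,3],
  [-0.16,0,0,0,0,0,3],
  [-0.16,0,0,0,0,0,3],
])

```text
time: 6.82
tool_pos: [0.5901, 0.2387, 0.0407]
ee_rot: [3.141, 0.0, 1.339]
wrist_force: [-0.1, 1.3, -0.4]
width: 0.0032
finger_force: 0.0
```

servo_tool([
  [-0.02,0,0,0,0,0,3],
  [-0.04,0,0,0,0,0,3],
  [-0.06,0,0,0,0,0,3],
  [-0.08,0,0,0,0,0,3],
  [-0.1,0,0,0,0,0,3],
  [-0.12,0,0,0,0,0,3],
  [-0.14,0,0,0,0,0,3],
  [-0.16,0,0,0,0,0,3],
  [-0.18,0,0,0,0,0,3],
  [-0.2,0,0,0,0,0,3],
  [-0.22,0,0,0,0,0,3],
  [-0.24,0,0,0,0,0,3],
])

```text
time: 7.82
tool_pos: [0.5844, 0.2159, 0.0402]
ee_rot: [3.142, 0.0, 1.339]
wrist_force: [-0.3, 0.4, -0.3]
width: 0.0029
finger_force: 0.1
```

```bash
cat >> h.py <<'E'
O=np.array([.5332,-.0075]);d=np.array([-.2295,-.9733]);yv=np.array([.9733,-.2295])
def dk(p): q=np.array(p)[:2]-O; return np.round([q@d*1e3,q@yv*1e3],1)
E
python3 - <<'E'
from h import *
o=robot.get_obs(); print("tcp",dk(o["tool_pos"]),o["tool_pos"][2], "f",np.round(o["wrist_force"][:2]@d,2))
for c in("top","side"):
    im=robot.snapshot(c); cv2.imwrite(f"pics/{c}1.png",im[...,::-1])
    for r in robot.find_in("wheel",c):
        e=r["extent"]; print(c,round(r["conf"],2),np.round(e),dk(at(c,e[:2],.05)))
a=cv2.imread("pics/top1.png")[200:300,230:390];b=cv2.imread("pics/side1.png")[190:340,250:380]
cv2.imwrite("pics/c1.png",np.hstack([cv2.resize(a,(480,300),interpolation=3),cv2.resize(b,(260,300),interpolation=3)]))
E
```

```text
tcp [-229.2   -1.4] 0.040243712572110686 f -0.36
top 0.8 [197. 204.  22.  21.] [-401.    38.3]
top 0.73 [294. 246.  30.  24.] [-175.3   -3.6]
top 0.52 [243. 281.  29.  21.] [-262.6 -100.5]
```

View pics/c1.png

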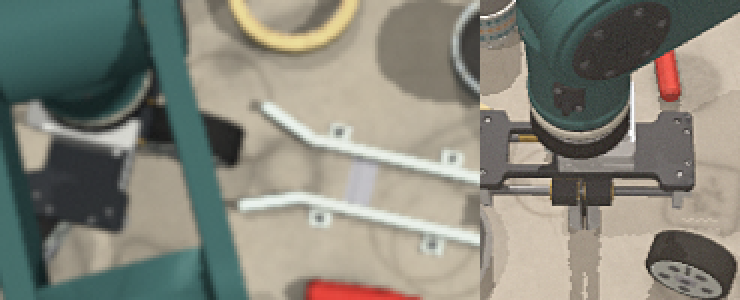

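The wheel is standing just ahead of the fingers. Its front edge is at crop (240,150), aimed between the flares and still upright. I'll carry on.

servo_tool([
  [-0.02,0,0,0,0,0,3],
  [-0.04,0,0,0,0,0,3],
  [-0.06,0,0,0,0,0,3],
  [-0.08,0,0,0,0,0,3],
  [-0.1,0,0,0,0,0,3],
  [-0.12,0,0,0,0,0,3],
  [-0.14,0,0,0,0,0,3],
  [-0.16,0,0,0,0,0,3],
  [-0.18,0,0,0,0,0,3],
  [-0.2,0,0,0,0,0,3],
  [-0.22,0,0,0,0,0,3],
  [-0.24,0,0,0,0,0,3],
])

```text
time: 9.02
tool_pos: [0.5789, 0.1926, 0.0402]
ee_rot: [3.142, 0.0, 1.339]
wrist_force: [0.3, -0.1, -0.2]
width: 0.0033
finger_force: 0.1
```

```bash
python3 - <<'E'
from h import *
o=robot.get_obs(); print("tcp",dk(o["tool_pos"]),o["tool_pos"][2], "f",np.round(o["wrist_force"][:2]@d,2))
print("old front",dk(at("top",(310.3,251),.035)))
im=robot.snapshot("top"); cv2.imwrite("pics/top2.png",im[...,::-1])
g=cv2.cvtColor(im,cv2.COLOR_RGB2GRAY)
for r in robot.find_in("wheel","top"):
    e=r["extent"]; print(round(r["conf"],2),np.round(e),dk(at("top",e[:2],.05)))
a=im[200:300,230:390,::-1]; cv2.imwrite("pics/c2.png",cv2.resize(a,(800,500),interpolation=3))
E
```

```text
tcp [-205.2   -1.4] 0.04023574337872017 f 0.07
old front [-138.7   -3.2]
0.81 [304. 248.  35.  22.] [-152.9   -1.8]
0.74 [235. 285.  14.  27.] [-276.8 -113.5]
0.65 [204. 208.  37.  20.] [-384.7   33.7]
```

View pics/c2.png

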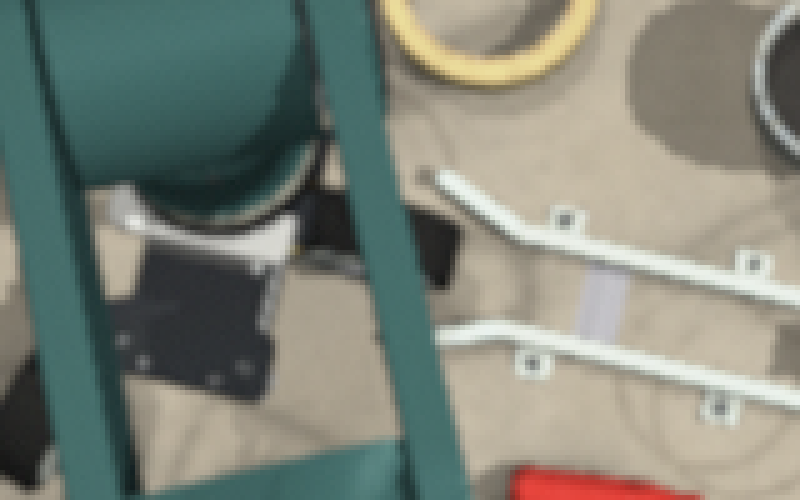

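The wheel's front face is at crop (454,257), upright and heading into the flare.

```bash
python3 - <<'E'
from h import *
for p in((462,225),(447,288),(454,257)): print([dk(at("top",(230+p[0]/5,200+p[1]/5),z)) for z in(.04,.06)])
# rails in same picture
for p,z in(((520,243),.014),((505,325),.014),((603,303),.001)): print("rail/sill",dk(at("top",(230+p[0]/5,200+p[1]/5),z)))
# dark wheel edge lines in top2
g=cv2.cvtColor(cv2.imread("pics/top2.png"),cv2.COLOR_BGR2GRAY)
for c in (316,318,320): print(c,g[238:266,c].tolist())
E
```

```text
[array([-116.1,   14.8]), array([-115.5,   11.9])]
[array([-116.1,  -13.4]), array([-115.5,  -15.8])]
[array([-116.3,    0.4]), array([-115.7,   -2.2])]
rail/sill [-90.2  16.6]
rail/sill [-88.4 -20.2]
rail/sill [-48.4   0.8]
316 [169, 184, 184, 155, 103, 55, 40, 39, 41, 39, 41, 40, 38, 39, 38, 39, 35, 41, 56, 76, 108, 126, 124, 122, 124, 121, 113, 115]
318 [128, 137, 167, 177, 144, 91, 48, 37, 35, 38, 36, 37, 35, 35, 34, 33, 31, 27, 24, 57, 109, 134, 134, 133, 134, 128, 126, 169]
320 [193, 135, 127, 154, 166, 139, 87, 46, 32, 34, 36, 38, 46, 55, 59, 70, 79, 95, 112, 126, 141, 147, 143, 139, 135, 123, 124, 182]
```

servo_tool([
  [-0.02,0,0,0,0,0,3],
  [-0.04,0,0,0,0,0,3],
  [-0.06,0,0,0,0,0,3],
  [-0.08,0,0,0,0,0,3],
  [-0.1,0,0,0,0,0,3],
  [-0.12,0,0,0,0,0,3],
  [-0.14,0,0,0,0,0,3],
  [-0.16,0,0,0,0,0,3],
  [-0.18,0,0,0,0,0,3],
  [-0.2,0,0,0,0,0,3],
  [-0.22,0,0,0,0,0,3],
  [-0.24,0,0,0,0,0,3],
])

```text
time: 10.12
tool_pos: [0.5734, 0.1692, 0.0402]
ee_rot: [3.142, 0.0, 1.339]
wrist_force: [-0.3, -0.5, -0.5]
width: 0.003
finger_force: 0.1
```

```bash
python3 - <<'E'
from h import *
o=robot.get_obs(); print("tcp",dk(o["tool_pos"]),o["tool_pos"][2], "f",np.round(o["wrist_force"][:2]@d,2))
im=robot.snapshot("top"); cv2.imwrite("pics/top3.png",im[...,::-1])
cv2.imwrite("pics/c3.png",cv2.resize(im[210:290,280:400,::-1],(780,520),interpolation=3))
E
```

```text
tcp [-181.2   -1.4] 0.040243929301240614 f 0.61
```

View pics/c3.png

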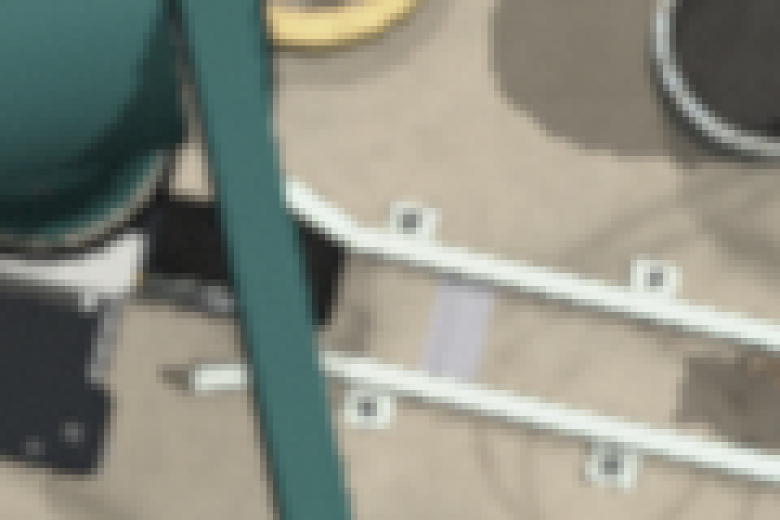

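```bash
python3 - <<'E'
from h import *
f=lambda p,z:dk(at("top",(280+p[0]/6.5,210+p[1]/6.5),z))
print("wheel",f((345,252),.04),f((326,322),.04)); print("rails",f((360,250),.014),f((335,354),.014),f((600,303),.014),f((600,425),.014))
E
```

```text
wheel [-91.8  12.1] [-92.6 -12.1]
rails [-87.3  17.6] [-87.5 -18.8] [-4.3 18.6] [  4.6 -21.8]
```

Both front corners measure at lateral ±12 mm, so the wheel is centred and entering between the rails. I'll go on toward the sill.

servo_tool([
  [-0.02,0,0,0,0,0,3],
  [-0.04,0,0,0,0,0,3],
  [-0.06,0,0,0,0,0,3],
  [-0.08,0,0,0,0,0,3],
  [-0.1,0,0,0,0,0,3],
  [-0.12,0,0,0,0,0,3],
  [-0.14,0,0,0,0,0,3],
  [-0.16,0,0,0,0,0,3],
  [-0.18,0,0,0,0,0,3],
  [-0.2,0,0,0,0,0,3],
  [-0.22,0,0,0,0,0,3],
  [-0.24,0,0,0,0,0,3],
])

```text
time: 11.17
tool_pos: [0.5679, 0.1458, 0.0403]
ee_rot: [3.142, 0.0, 1.339]
wrist_force: [1.1, 0.7, 0.6]
width: 0.0036
finger_force: 0.1
```

servo_tool([
  [-0.02,0,0,0,0,0,3],
  [-0.04,0,0,0,0,0,3],
  [-0.06,0,0,0,0,0,3],
  [-0.08,0,0,0,0,0,3],
  [-0.1,0,0,0,0,0,3],
  [-0.12,0,0,0,0,0,3],
  [-0.14,0,0,0,0,0,3],
  [-0.16,0,0,0,0,0,3],
  [-0.18,0,0,0,0,0,3],
  [-0.2,0,0,0,0,0,3],
  [-0.22,0,0,0,0,0,3],
  [-0.24,0,0,0,0,0,3],
])

```text
time: 12.17
tool_pos: [0.5624, 0.1225, 0.0402]
ee_rot: [3.142, 0.0, 1.339]
wrist_force: [-0.5, 0.2, 0.6]
width: 0.0025
finger_force: 0.1
```

servo_tool([
  [-0.01,0,0,0,0,0,3],
  [-0.025,0,0,0,0,0,3],
  [-0.04,0,0,0,0,0,3],
  [-0.055,0,0,0,0,0,3],
  [-0.07,0,0,0,0,0,3],
  [-0.085,0,0,0,0,0,3],
  [-0.1,0,0,0,0,0,3],
  [-0.115,0,0,0,0,0,3],
  [-0.13,0,0,0,0,0,3],
  [-0.145,0,0,0,0,0,3],
  [-0.16,0,0,0,0,0,3],
  [-0.175,0,0,0,0,0,3],
])

```text
time: 13.17
tool_pos: [0.5584, 0.1055, 0.0403]
ee_rot: [3.142, 0.0, 1.339]
wrist_force: [-0.0, 0.2, -0.1]
width: 0.0031
finger_force: 0.1
```

servo_tool([
  [-0.01,0,0,0,0,0,3],
  [-0.025,0,0,0,0,0,3],
  [-0.04,0,0,0,0,0,3],
  [-0.055,0,0,0,0,0,3],
  [-0.07,0,0,0,0,0,3],
  [-0.085,0,0,0,0,0,3],
  [-0.1,0,0,0,0,0,3],
  [-0.115,0,0,0,0,0,3],
  [-0.13,0,0,0,0,0,3],
  [-0.145,0,0,0,0,0,3],
])

```text
time: 14.0
tool_pos: [0.5551, 0.0914, 0.0402]
ee_rot: [3.142, 0.0, 1.339]
wrist_force: [0.4, 2.0, 1.6]
width: 0.0033
finger_force: 1.1
```

```bash
python3 - <<'E'
from h import *
o=robot.get_obs(); print(o["time"],"tcp",dk(o["tool_pos"]),o["tool_pos"][2], "f",np.round(o["wrist_force"][:2]@d,2))
im=robot.snapshot("top"); cv2.imwrite("pics/top4.png",im[...,::-1])
cv2.imwrite("pics/c4.png",cv2.resize(im[220:300,310:450,::-1],(798,456),interpolation=3))
E
```

```text
14.0 tcp [-101.3   -1.4] 0.040226011551882636 f -2.05
```

View pics/c4.png

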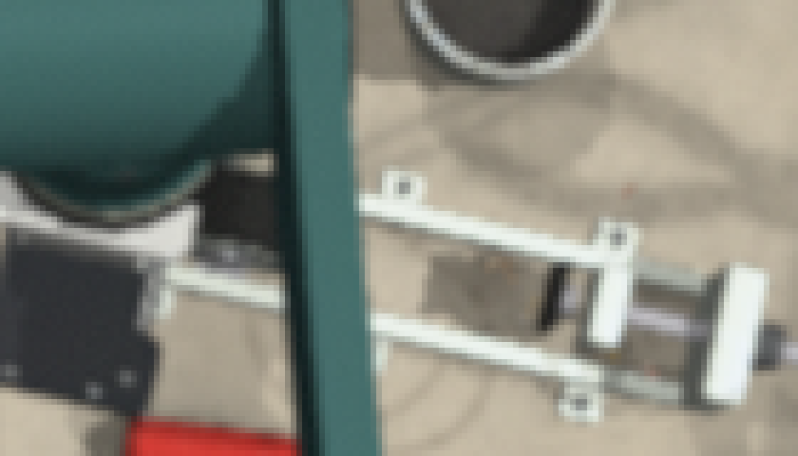

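The wheel is on the sill ramp (about 2 N of resistance), upright between the rails. The stop's dark pad is at crop (552,297). I'll go on slowly over the crest.

servo_tool([
  [-0.01,0,0,0,0,0,3],
  [-0.02,0,0,0,0,0,3],
  [-0.03,0,0,0,0,0,3],
  [-0.04,0,0,0,0,0,3],
  [-0.05,0,0,0,0,0,3],
  [-0.06,0,0,0,0,0,3],
  [-0.07,0,0,0,0,0,3],
  [-0.08,0,0,0,0,0,3],
  [-0.09,0,0,0,0,0,3],
  [-0.1,0,0,0,0,0,3],
  [-0.11,0,0,0,0,0,3],
  [-0.12,0,0,0,0,0,3],
])

```text
time: 15.05
tool_pos: [0.5523, 0.0796, 0.0401]
ee_rot: [-3.141, 0.0, 1.339]
wrist_force: [0.1, -0.9, 0.3]
width: 0.0032
finger_force: 0.0
```

```bash
python3 - <<'E'
from h import *
o=robot.get_obs(); print(o["time"],"tcp",dk(o["tool_pos"]),o["tool_pos"][2], "f",np.round(o["wrist_force"][:2]@d,2))
print("pad face",dk(at("top",(310+545/5.7,220+297/5.7),.045)),"end block",dk(at("top",(310+712/5.7,220+330/5.7),.06)))
for c in("top","side"):
  robot.snapshot(c)
  for r in robot.find_in("wheel",c): e=r["extent"]; print(c,round(r["conf"],2),np.round(e),dk(at(c,e[:2],.05)))
E
```

```text
15.05 tcp [-89.2  -1.4] 0.040148749252917046 f 0.85
pad face [70.1 -2.2] end block [130.8  -2. ]
top 0.94 [204. 208.  36.  23.] [-383.4   34.7]
top 0.73 [243. 278.  29.  33.] [-263.3  -93.3]
top 0.65 [357. 260.  14.  22.] [-37.   -1.3]
side 0.98 [355. 322.  50.  38.] [-272.1  -98.1]
side 0.74 [276. 390.  23.  52.] [-392.3   36.5]
```

servo_tool([
  [-0.015,0,0,0,0,0,3],
  [-0.03,0,0,0,0,0,3],
  [-0.045,0,0,0,0,0,3],
  [-0.06,0,0,0,0,0,3],
  [-0.075,0,0,0,0,0,3],
  [-0.09,0,0,0,0,0,3],
  [-0.105,0,0,0,0,0,3],
  [-0.12,0,0,0,0,0,3],
  [-0.135,0,0,0,0,0,3],
  [-0.15,0,0,0,0,0,3],
  [-0.165,0,0,0,0,0,3],
  [-0.18,0,0,0,0,0,3],
])

```text
time: 16.25
tool_pos: [0.5482, 0.0622, 0.0403]
ee_rot: [3.142, 0.0, 1.339]
wrist_force: [-0.2, -0.3, 0.7]
width: 0.0031
finger_force: 0.0
```

servo_tool([
  [-0.015,0,0,0,0,0,3],
  [-0.03,0,0,0,0,0,3],
  [-0.045,0,0,0,0,0,3],
  [-0.06,0,0,0,0,0,3],
  [-0.075,0,0,0,0,0,3],
  [-0.09,0,0,0,0,0,3],
  [-0.105,0,0,0,0,0,3],
  [-0.12,0,0,0,0,0,3],
  [-0.135,0,0,0,0,0,3],
  [-0.15,0,0,0,0,0,3],
  [-0.165,0,0,0,0,0,3],
  [-0.18,0,0,0,0,0,3],
])

```text
time: 17.25
tool_pos: [0.5441, 0.0446, 0.0403]
ee_rot: [3.142, 0.0, 1.339]
wrist_force: [-0.3, 0.5, -0.6]
width: 0.0032
finger_force: 0.0
```

```bash
python3 - <<'E'
from h import *
o=robot.get_obs(); print(o["time"],"tcp",dk(o["tool_pos"]),o["tool_pos"][2], "f",np.round(o["wrist_force"][:2]@d,2))
im=robot.snapshot("top"); cv2.imwrite("pics/top5.png",im[...,::-1])
for r in robot.find_in("wheel","top"): e=r["extent"]; print(round(r["conf"],2),np.round(e),dk(at("top",e[:2],.05)))
g=cv2.cvtColor(im,cv2.COLOR_RGB2GRAY)
p0,p1=proj("top",[[*(O-.1*d),.045],[*(O+.09*d),.045]])
xs=np.linspace(-100,90,96); print([(int(x),int(g[int(round(q[1])),int(round(q[0]))])) for x,q in((x,p0+(p1-p0)*(x+100)/190) for x in xs)])
E
```

```text
17.25 tcp [-53.3  -1.4] 0.04025217667762332 f -0.46
0.81 [204. 208.  38.  25.] [-383.7   34.2]
0.7 [376. 265.  13.  17.] [ 5.9 -2.2]
0.68 [241. 281.  31.  35.] [-266.8 -101.3]
0.36 [358. 300.  44.  11.] [-15.5 -84.6]
[(-100, 98), (-98, 98), (-96, 97), (-94, 98), (-92, 98), (-90, 98), (-88, 103), (-86, 99), (-84, 126), (-82, 109), (-80, 71), (-78, 45), (-76, 41), (-74, 55), (-72, 54), (-70, 46), (-68, 39), (-66, 39), (-64, 34), (-62, 34), (-60, 34), (-58, 33), (-56, 31), (-54, 34), (-52, 32), (-50, 32), (-48, 33), (-46, 33), (-44, 34), (-42, 33), (-40, 34), (-38, 35), (-36, 33), (-34, 35), (-32, 35), (-30, 39), (-28, 58), (-26, 68), (-24, 73), (-22, 72), (-20, 75), (-18, 95), (-16, 129), (-14, 129), (-12, 159), (-10, 189), (-8, 131), (-6, 57), (-4, 23), (-2, 24), (0, 28), (2, 32), (4, 34), (6, 36), (8, 36), (10, 38), (12, 37), (14, 39), (16, 41), (18, 39), (20, 42), (22, 39), (24, 36), (26, 31), (28, 32), (30, 30), (32, 30), (34, 30), (36, 34), (38, 51), (40, 80), (42, 94), (44, 96), (46, 97), (48, 97), (50, 97), (52, 97), (54, 97), (56, 97), (58, 97), (60, 99), (62, 105), (64, 118), (66, 118), (68, 85), (70, 40), (72, 39), (74, 103), (76, 157), (78, 157), (80, 162), (82, 156), (84, 114), (86, 115), (88, 185), (90, 232)]
```

servo_tool([
  [-0.015,0,0,0,0,0,3],
  [-0.03,0,0,0,0,0,3],
  [-0.045,0,0,0,0,0,3],
  [-0.06,0,0,0,0,0,3],
  [-0.075,0,0,0,0,0,3],
  [-0.09,0,0,0,0,0,3],
  [-0.105,0,0,0,0,0,3],
  [-0.12,0,0,0,0,0,3],
  [-0.135,0,0,0,0,0,3],
  [-0.15,0,0,0,0,0,3],
  [-0.165,0,0,0,0,0,3],
  [-0.18,0,0,0,0,0,3],
])

```text
time: 18.35
tool_pos: [0.54, 0.0272, 0.0403]
ee_rot: [3.142, 0.0, 1.339]
wrist_force: [-0.5, -0.3, -0.4]
width: 0.0028
finger_force: 0.0
```

servo_tool([
  [-0.01,0,0,0,0,0,3],
  [-0.02,0,0,0,0,0,3],
  [-0.03,0,0,0,0,0,3],
  [-0.04,0,0,0,0,0,3],
  [-0.05,0,0,0,0,0,3],
  [-0.06,0,0,0,0,0,3],
  [-0.07,0,0,0,0,0,3],
  [-0.08,0,0,0,0,0,3],
  [-0.09,0,0,0,0,0,3],
  [-0.1,0,0,0,0,0,3],
])

```text
time: 19.18
tool_pos: [0.5377, 0.0175, 0.0403]
ee_rot: [3.142, 0.0, 1.339]
wrist_force: [0.6, -0.5, 0.2]
width: 0.0027
finger_force: 0.1
```

servo_tool([
  [-0.005,0,0,0,0,0,3],
  [-0.01,0,0,0,0,0,3],
  [-0.015,0,0,0,0,0,3],
  [-0.02,0,0,0,0,0,3],
  [-0.02,0,0,0,0,0,3],
])

```text
time: 19.6
tool_pos: [0.5372, 0.0155, 0.0403]
ee_rot: [3.142, 0.0, 1.339]
wrist_force: [-0.6, -0.4, -0.1]
width: 0.0029
finger_force: 0.0
```

servo_tool([
  [-0.005,0,0,0,0,0,3],
  [-0.01,0,0,0,0,0,3],
  [-0.015,0,0,0,0,0,3],
  [-0.02,0,0,0,0,0,3],
  [-0.02,0,0,0,0,0,3],
])

```text
time: 20.02
tool_pos: [0.5367, 0.0135, 0.0403]
ee_rot: [-3.142, 0.0, 1.339]
wrist_force: [-0.3, -1.0, 0.2]
width: 0.0033
finger_force: 0.0
```

servo_tool([
  [-0.005,0,0,0,0,0,3],
  [-0.01,0,0,0,0,0,3],
  [-0.015,0,0,0,0,0,3],
  [-0.02,0,0,0,0,0,3],
  [-0.02,0,0,0,0,0,3],
])

```text
time: 20.43
tool_pos: [0.5364, 0.0117, 0.0403]
ee_rot: [3.141, -0.0, 1.339]
wrist_force: [-0.5, 0.8, 0.2]
width: 0.0031
finger_force: 0.1
```

servo_tool([
  [-0.005,0,0,0,0,0,3],
  [-0.01,0,0,0,0,0,3],
  [-0.015,0,0,0,0,0,3],
  [-0.02,0,0,0,0,0,3],
  [-0.02,0,0,0,0,0,3],
])

```text
time: 20.85
tool_pos: [0.5363, 0.0107, 0.0408]
ee_rot: [3.141, -0.002, 1.34]
wrist_force: [-0.8, 4.2, 3.2]
width: 0.0026
finger_force: 2.4
```

servo_tool([
  [-0.004,0,0,0,0,0,3],
  [-0.008,0,0,0,0,0,3],
  [-0.012,0,0,0,0,0,3],
  [-0.016,0,0,0,0,0,3],
  [-0.016,0,0,0,0,0,3],
])

```text
time: 21.27
tool_pos: [0.5361, 0.0097, 0.0408]
ee_rot: [3.141, -0.003, 1.34]
wrist_force: [1.9, 6.7, 2.5]
width: 0.0032
finger_force: 3.4
```

```bash
python3 - <<'E'
from h import *
o=robot.get_obs(); print(o["time"],"tcp",dk(o["tool_pos"]),o["tool_pos"][2], "f",np.round(o["wrist_force"],2),np.round(o["wrist_force"][:2]@d,2),o["wrist_torque"],o["finger_force"])
E
```

```text
21.2667 tcp [-17.4  -1.1] 0.04075151142839037 f [1.91 6.65 2.5 ] -6.91 [ 1.25343379 -0.30453162 -0.03825705] 3.4120242297649384
```

servo_tool([
  [-0.005,0,0,0,0,0,3],
  [-0.01,0,0,0,0,0,3],
  [-0.015,0,0,0,0,0,3],
  [-0.018,0,0,0,0,0,3],
  [-0.018,0,0,0,0,0,3],
])

```text
time: 21.68
tool_pos: [0.536, 0.0088, 0.0408]
ee_rot: [3.14, -0.005, 1.34]
wrist_force: [1.9, 8.5, 1.9]
width: 0.0028
finger_force: 4.4
```

servo_tool([
  [-0.004,0,0,0,0,0,3],
  [-0.008,0,0,0,0,0,3],
  [-0.008,0,0,0,0,0,3],
  [-0.008,0,0,0,0,0,3],
  [-0.008,0,0,0,0,0,3],
  [-0.008,0,0,0,0,0,3],
  [-0.008,0,0,0,0,0,3],
])

```text
time: 22.27
tool_pos: [0.5359, 0.0085, 0.0408]
ee_rot: [3.14, -0.006, 1.34]
wrist_force: [2.3, 9.7, 2.0]
width: 0.0029
finger_force: 4.8
```

servo_tool([
  [0,0,0,0,0,0,3],
  [0,0,0,0,0,0,3],
  [0,0,0,0,0,0,3],
  [0,0,0,0,0,0,3],
  [0,0,0,0,0,0,3],
  [0,0,0,0,0,0,3],
  [0,0,0,0,0,0,3],
  [0,0,0,0,0,0,3],
])

```text
time: 22.93
tool_pos: [0.5358, 0.0085, 0.0408]
ee_rot: [3.14, -0.006, 1.34]
wrist_force: [1.8, 8.8, 2.3]
width: 0.0028
finger_force: 4.8
```

```bash
python3 - <<'E'
from h import *
for i in range(3):
    o=robot.get_obs(); print(o["time"],"tcp",dk(o["tool_pos"]), "f",np.round(o["wrist_force"],2),np.round(o["wrist_force"][:2]@d,2),o["finger_force"]); robot.snapshot("top")
E
```

```text
22.9333 tcp [-16.1  -1.1] f [1.8  8.79 2.29] -8.97 4.828925058245659
22.9833 tcp [-16.2  -1.1] f [2.15 9.46 3.36] -9.7 4.829007312655449
23.0333 tcp [-16.1  -1.1] f [2.27 9.09 2.84] -9.37 4.828847944736481
```

servo_tool([
  [0,0,0,0,0,0,3],
  [0,0,0,0,0,0,3],
  [0.004,0,0,0,0,0,3],
  [0.008,0,0,0,0,0,3],
  [0.012,0,0,0,0,0,3],
  [0.016,0,0,0,0,0,3],
  [0.02,0,0,0,0,0,3],
  [0.024,0,0,0,0,0,3],
  [0.027,0,0,0,0,0,3],
  [0.03,0,0,0,0,0,3],
  [0.033,0,0,0,0,0,3],
  [0.036,0,0,0,0,0,3],
])

```text
time: 24.08
tool_pos: [0.5358, 0.0092, 0.0403]
ee_rot: [3.141, 0.0, 1.339]
wrist_force: [1.1, 4.3, 1.1]
width: 0.0029
finger_force: 2.2
```

servo_tool([
  [0.002,0,0,0,0,0,3],
  [0.004,0,0,0,0,0,3],
  [0.006,0,0,0,0,0,3],
  [0.008,0,0,0,0,0,3],
  [0.01,0,0,0,0,0,3],
  [0.012,0,0,0,0,0,3],
  [0.014,0,0,0,0,0,3],
  [0.016,0,0,0,0,0,3],
  [0.018,0,0,0,0,0,3],
  [0.02,0,0,0,0,0,3],
  [0.02,0,0,0,0,0,3],
  [0.02,0,0,0,0,0,3],
])

```text
time: 25.08
tool_pos: [0.5359, 0.0109, 0.04]
ee_rot: [-3.141, 0.001, 1.339]
wrist_force: [-0.0, 1.7, -1.0]
width: 0.0031
finger_force: 0.5
```

```bash
cat >> h.py <<'E'
def prof():
    im=robot.snapshot("top"); g=cv2.cvtColor(im,cv2.COLOR_RGB2GRAY)
    p0,p1=proj("top",[[*(O-.1*d),.045],[*(O+.09*d),.045]])
    return im,[(int(x),int(cv2.getRectSubPix(g,(1,1),tuple(map(float,p0+(p1-p0)*(x+100)/190)))[0,0])) for x in np.arange(-30,90,2)]
E
python3 - <<'E'
from h import *
o=robot.get_obs(); print(o["time"],"tcp",dk(o["tool_pos"]), "f",np.round(o["wrist_force"],2),np.round(o["wrist_force"][:2]@d,2),o["finger_force"]); print(prof()[1])
E
```

```text
25.0833 tcp [-18.5  -1.6] f [-0.01  1.71 -0.99] -1.66 0.4759456403553486
[(-30, 64), (-28, 52), (-26, 43), (-24, 37), (-22, 34), (-20, 33), (-18, 33), (-16, 33), (-14, 33), (-12, 33), (-10, 33), (-8, 34), (-6, 32), (-4, 32), (-2, 32), (0, 33), (2, 33), (4, 33), (6, 34), (8, 36), (10, 38), (12, 42), (14, 49), (16, 58), (18, 68), (20, 84), (22, 92), (24, 109), (26, 137), (28, 161), (30, 163), (32, 133), (34, 83), (36, 48), (38, 40), (40, 42), (42, 43), (44, 43), (46, 43), (48, 42), (50, 42), (52, 43), (54, 42), (56, 41), (58, 41), (60, 40), (62, 39), (64, 37), (66, 33), (68, 31), (70, 32), (72, 32), (74, 32), (76, 32), (78, 31), (80, 33), (82, 42), (84, 62), (86, 84), (88, 94)]
```

Contact is nearly gone. I'll back off slowly again, wait, and check that the wheel stays put.

servo_tool([
  [0.002,0,0,0,0,0,3],
  [0.004,0,0,0,0,0,3],
  [0.006,0,0,0,0,0,3],
  [0.008,0,0,0,0,0,3],
  [0.01,0,0,0,0,0,3],
  [0.012,0,0,0,0,0,3],
  [0.014,0,0,0,0,0,3],
  [0.016,0,0,0,0,0,3],
  [0.018,0,0,0,0,0,3],
  [0.02,0,0,0,0,0,3],
  [0.02,0,0,0,0,0,3],
  [0.02,0,0,0,0,0,3],
])

```text
time: 26.13
tool_pos: [0.5367, 0.0131, 0.0403]
ee_rot: [3.142, 0.0, 1.339]
wrist_force: [-0.1, -0.5, -1.0]
width: 0.0031
finger_force: 0.0
```

servo_tool([
  [0.01,0,0,0,0,0,3],
  [0.02,0,0,0,0,0,3],
  [0.04,0,0,0,0,0,3],
  [0.06,0,0,0,0,0,3],
  [0.1,0,0,0,0,0,3],
  [0.15,0,0,0,0,0,3],
  [0.2,0,0,0,0,0,3],
  [0.3,0,0,0,0,0,3],
  [0.3,0,0,0,0,0,3],
  [0.3,0,0,0,0,0,3],
])

```text
time: 26.97
tool_pos: [0.5436, 0.043, 0.0402]
ee_rot: [3.142, 0.0, 1.341]
wrist_force: [0.5, -0.2, 0.9]
width: 0.0033
finger_force: 0.0
```

```bash
python3 - <<'E'
from h import *
o=robot.get_obs(); print(o["time"],"tcp",dk(o["tool_pos"]), "f",np.round(o["wrist_force"],2),o["finger_force"])
for i in range(3): print(prof()[1][26:]); 
E
```

```text
26.9667 tcp [-51.6  -1.4] f [ 0.48 -0.23  0.89] 0.0
[(22, 39), (24, 37), (26, 34), (28, 33), (30, 32), (32, 32), (34, 32), (36, 31), (38, 36), (40, 54), (42, 80), (44, 94), (46, 97), (48, 97), (50, 97), (52, 97), (54, 97), (56, 96), (58, 97), (60, 98), (62, 92), (64, 69), (66, 42), (68, 27), (70, 24), (72, 37), (74, 77), (76, 129), (78, 159), (80, 158), (82, 142), (84, 119), (86, 122), (88, 187)]
[(22, 39), (24, 38), (26, 35), (28, 32), (30, 31), (32, 31), (34, 31), (36, 32), (38, 35), (40, 51), (42, 77), (44, 91), (46, 96), (48, 96), (50, 97), (52, 97), (54, 97), (56, 97), (58, 97), (60, 97), (62, 92), (64, 72), (66, 46), (68, 28), (70, 24), (72, 39), (74, 78), (76, 129), (78, 159), (80, 157), (82, 141), (84, 119), (86, 122), (88, 186)]
[(22, 38), (24, 39), (26, 38), (28, 34), (30, 32), (32, 32), (34, 31), (36, 31), (38, 33), (40, 47), (42, 70), (44, 89), (46, 95), (48, 96), (50, 96), (52, 96), (54, 97), (56, 97), (58, 97), (60, 97), (62, 93), (64, 76), (66, 50), (68, 33), (70, 25), (72, 38), (74, 77), (76, 129), (78, 160), (80, 158), (82, 142), (84, 119), (86, 122), (88, 186)]
```

servo_tool([
  [0,0,0,0,0,0,3],
  [0,0,0,0,0,0,3],
  [0,0,0,0,0,0,3],
  [0,0,0,0,0,0,3],
  [0,0,0,0,0,0,3],
  [0,0,0,0,0,0,3],
  [0,0,0,0,0,0,3],
  [0,0,0,0,0,0,3],
  [0,0,0,0,0,0,3],
  [0,0,0,0,0,0,3],
  [0,0,0,0,0,0,3],
  [0,0,0,0,0,0,3],
])

```text
time: 28.12
tool_pos: [0.5435, 0.0423, 0.0403]
ee_rot: [3.142, 0.0, 1.339]
wrist_force: [-0.5, 0.3, 0.4]
width: 0.0026
finger_force: 0.0
```

```bash
python3 - <<'E'
from h import *
o=robot.get_obs(); print(o["time"],"tcp",dk(o["tool_pos"]), "f",np.round(o["wrist_force"],2),o["finger_force"])
for i in range(4): print(prof()[1][24:46]); 
E
```

```text
28.1167 tcp [-50.8  -1.4] f [-0.46  0.28  0.36] 0.0
[(18, 37), (20, 38), (22, 38), (24, 39), (26, 38), (28, 34), (30, 32), (32, 32), (34, 32), (36, 31), (38, 32), (40, 42), (42, 67), (44, 87), (46, 95), (48, 97), (50, 97), (52, 96), (54, 96), (56, 96), (58, 97), (60, 97)]
[(18, 37), (20, 38), (22, 37), (24, 39), (26, 37), (28, 34), (30, 31), (32, 31), (34, 31), (36, 31), (38, 32), (40, 44), (42, 67), (44, 87), (46, 94), (48, 96), (50, 96), (52, 96), (54, 96), (56, 97), (58, 97), (60, 97)]
[(18, 37), (20, 36), (22, 39), (24, 38), (26, 37), (28, 34), (30, 32), (32, 32), (34, 32), (36, 31), (38, 33), (40, 42), (42, 66), (44, 87), (46, 95), (48, 97), (50, 98), (52, 97), (54, 96), (56, 96), (58, 96), (60, 97)]
[(18, 36), (20, 35), (22, 38), (24, 38), (26, 36), (28, 33), (30, 32), (32, 32), (34, 31), (36, 31), (38, 32), (40, 41), (42, 69), (44, 87), (46, 96), (48, 96), (50, 97), (52, 97), (54, 97), (56, 97), (58, 97), (60, 96)]
```

servo_tool([
  [0.002,0,0,0,0,0,3],
  [0.004,0,0,0,0,0,3],
  [0.008,0,0,0,0,0,3],
  [0.014,0,0,0,0,0,3],
  [0.025,0,0,0,0,0,3],
  [0.05,0,0,0,0,0,3],
  [0.1,0,0,0,0,0,3],
  [0.2,0,0,0,0,0,3],
  [0.3,0,0,0,0,0,3],
  [0.4,0,0,0,0,0,3],
  [0.4,0,0,0,0,0,3],
  [0.4,0,0,0,0,0,3],
])

```text
time: 29.32
tool_pos: [0.5528, 0.0821, 0.0402]
ee_rot: [-3.142, 0.0, 1.341]
wrist_force: [-0.2, 0.4, -0.3]
width: 0.0031
finger_force: 0.0
```

servo_tool([
  [0.1,0,-0.2,0,0,0,3],
  [0.2,0,-0.4,0,0,0,3],
  [0.3,0,-0.6,0,0,0,3],
  [0.4,0,-0.8,0,0,0,3],
  [0.5,0,-1,0,0,0,3],
  [0.5,0,-1,0,0,0,3],
  [0.5,0,-1,0,0,0,3],
  [0.5,0,-1,0,0,0,3],
])

```text
time: 29.98
tool_pos: [0.5634, 0.1292, 0.1388]
ee_rot: [-3.14, 0.001, 1.339]
wrist_force: [-0.2, -0.2, 0.0]
width: 0.0032
finger_force: 0.0
```

```bash
python3 - <<'E'
from h import *
o=robot.get_obs(); print(o["time"],"tcp",dk(o["tool_pos"]),o["tool_pos"][2])
for i in range(3): im,p=prof(); print(p[:18],p[30:40])
cv2.imwrite("pics/c5.png",cv2.resize(im[180:320,300:460,::-1],(640,560),interpolation=3))
E
```

```text
29.9833 tcp [-140.   -2.] 0.13880407396470645
[(-30, 122), (-28, 122), (-26, 123), (-24, 124), (-22, 125), (-20, 125), (-18, 125), (-16, 126), (-14, 124), (-12, 110), (-10, 78), (-8, 40), (-6, 19), (-4, 22), (-2, 22), (0, 24), (2, 26), (4, 27)] [(30, 41), (32, 42), (34, 43), (36, 43), (38, 42), (40, 42), (42, 43), (44, 43), (46, 43), (48, 42)]
[(-30, 121), (-28, 122), (-26, 124), (-24, 124), (-22, 125), (-20, 126), (-18, 125), (-16, 125), (-14, 124), (-12, 110), (-10, 78), (-8, 41), (-6, 19), (-4, 21), (-2, 24), (0, 25), (2, 26), (4, 27)] [(30, 42), (32, 42), (34, 42), (36, 42), (38, 43), (40, 43), (42, 42), (44, 43), (46, 42), (48, 43)]
[(-30, 123), (-28, 123), (-26, 123), (-24, 124), (-22, 125), (-20, 126), (-18, 126), (-16, 126), (-14, 124), (-12, 109), (-10, 77), (-8, 40), (-6, 19), (-4, 22), (-2, 23), (0, 25), (2, 27), (4, 28)] [(30, 43), (32, 43), (34, 43), (36, 42), (38, 43), (40, 44), (42, 43), (44, 42), (46, 43), (48, 42)]
```

View pics/c5.png

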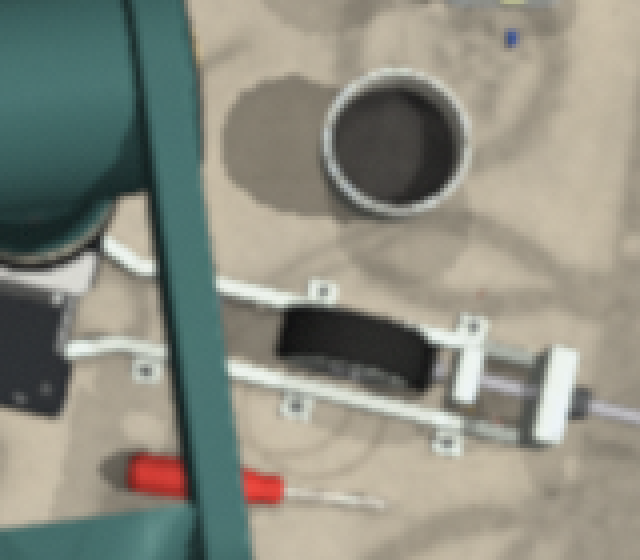

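The wheel is standing still between the rails, its dark tread from crop (280,330) to (435,365), right at the stop pad. The cup and screwdriver haven't moved, and the gripper is clear.

```bash
python3 -c "
from bench import robot
print(robot.close_job())"
```

```text
the job is handed in; nothing more can be done
None
```

I rolled the drive wheel upright between the rails and over the sill, pressed it on the stop with about 9.5 N for a second or so, and let go slowly. It is standing still against the stop, and the job was handed in at about 30 s.

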